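# Open the safety-capped varnish flask

### The job

Open the varnish flask: squeeze the two side tabs of its safety cap in together, turn the cap anticlockwise until it meets its stop, lift it off the neck and stand it gently upright on the middle of the birch slice. Feel your way and do not force the cap, on the neck or on the slice, and leave the mug, the candle and the pine cone where they are.

Things in the scene. Friction and masses are not known exactly. Their poses are not given: they have to be found in the camera images.
- flask: Amber glass flask, 72 mm wide, held upright in a 130 x 130 x 30 mm wooden block; it cannot move or turn. Origin: on the neck axis at the table. Its x and y axes match the cap's while the cap is locked. The glass shoulder is 66 mm wide at 92 mm height and 32 mm at 103 mm, so fingertips have room below the cap.
- collar (a point): Centre of the top of the flask's black collar, 50 mm wide, 116 mm above the table, just under the cap. A tooth behind each tab of the cap sits between two posts of the collar: the cap turns only while both tabs are in by more than 3.5 mm, until its teeth have passed the posts (about 40 degrees).
- neck_top (a point): Centre of the neck's top, 152 mm above the table, inside the cap. Two lugs in the cap sit under ears of the neck. Turned anticlockwise (from above), the cap moves freely to a hard stop 35 to 85 degrees from its start (differs from flask to flask, cannot be seen); it lifts straight up only in the last 5 degrees or so before the stop, not while jammed hard into it.
- cap: White safety cap, 39 mm high, 60 mm across its ribbed sides (its x direction), loose, about 80 g with tabs. Origin: on its axis at its lower edge, 117 mm above the table while on the flask; z up. Side tabs face +y and -y. It has about 1 mm of play sideways and 1.5 mm up and down on the neck. Lifted 45 mm it is clear of the neck. It stands on its lower edge. It is spoiled if squeezed with more than about 50 N from each side.
- cap_top (a point): Centre of the cap's flat top (45 mm wide), 39 mm above its lower edge. Cap and neck are spoiled if cap and flask press on each other with more than about 70 N: by turning against the latch, turning hard into the stop, pulling while still held, pressing down, or grasping off centre.
- tab_a (a joint): How far the tab on the cap's +y side is pressed in, m: 0 out, 0.005 fully in. Spring: 4 N to start, 12 N fully in.
- tab_b (a joint): The same for the tab on the cap's -y side.
- tab_a_face (a point): Middle of the outer, flat, ribbed face of the tab on the +y side of the cap: face 22 mm wide (along the cap's x) and 26 mm high, 33 mm from the cap axis when out and 28 mm when fully in, 23 mm above the cap's lower edge. The two faces are 66 mm apart when out, 56 mm when fully in.
- tab_b_face (a point): The same on the -y side.
- slice: Birch slice, round, 130 mm wide, 12 mm thick, fixed flat on the table: the place for the cap. Origin: centre of its underside; its top is 12 mm higher.
- mug: Blue mug, 80 mm wide, 95 mm high; leave it alone. Origin: centre of its underside.
- candle: Red pillar candle, 60 mm wide, 85 mm high with its wick; leave it alone. Origin: centre of its underside.
- cone: Pine cone, 52 mm wide, 55 mm high; leave it alone. Origin: centre of its underside.

How it is judged:
On the way, in this order (a step that is already met when the one before it is completed fails the run):
1. both tabs are squeezed in while the cap is turned past its latch (more than 14 degrees) (value of joint each of tab_a, tab_b above 0.002 m and angle between the x axis of cap and the x axis of flask, either way round above 0.25 rad and z of cap in the frame of flask below 0.125 m), for 0.05 s.
2. the cap is lifted off the neck (z of cap in the frame of flask above 0.16 m), for 0.1 s.
At the end, for the whole second after the job is handed in: The cap stands upright (within 6 degrees) on top of the birch slice, its axis within 25 mm of the slice's centre, at rest and released (horizontal distance between cap and slice below 0.025 m and z of cap in the frame of slice between 0.009 and 0.015 m and angle between cap's own z axis and vertical below 0.1 rad and linear speed of cap below 0.02 m/s and contact force between the fingers and cap below 0.2 N); the robot touches nothing.
It fails at once if the cap and the flask press on each other with more than 70 N (contact force between cap and flask above 70 N).
It fails at once if the fingers press on the cap with more than 100 N (both sides together) (contact force between the fingers and cap above 100 N).
It fails at once if the cap is pressed or dropped on the slice with more than 40 N (contact force between cap and slice above 40 N).
It fails at once if the mug, the candle or the pine cone is moved more than 20 mm (distance of any of mug, candle, cone from where it was at the start of the episode above 0.02 m).
It also fails if it takes over 72 s, if anything falls off the work surface, if the arm or the gripper's body presses on something with over 40 N, if the wrist force passes 120 N, or if a joint passes its speed limit or range.

### The arm

A 7-joint arm with a two-finger parallel gripper is mounted at the origin on the work surface. World frame = base frame: x ahead of the robot, y to its left, z up, the work surface at z = 0. Lengths are in m, angles in rad, forces in N, time in s.
With the tool pointing down it reaches from about 0.4 to 0.875 m from the base axis. Payload 19.3 kg.
Tool frame: the origin (TCP) lies at the very end of the fingers, on their centre line; the grasp point (between the pads) lies 19 mm behind it; z points along the fingers, y is the line along which they close (so a half turn about z gives the same grasp; the last joint's range is limited). The gripper opens to 85 mm and grips with 20 to 120 N. Pads are 22 mm wide; open, the fingers measure 114 mm over their backs; the gripper's body (76 mm by 85 mm) begins 54 mm behind the grasp point. The pads swing forward as they close: fully open they stand 13 mm farther back than shut.
Start: joints at [1.076, 0.521, -0.036, 1.599, 0.021, 1.021, -0.113], TCP at [0.258, -0.569, 0.231] pointing down, gripper open.
Joint ranges: [-2.91, 2.91], [-0.3, 2.13], [-1.5, 1.42], [0.17, 2.43], [-1.26, 4.41], [0.16, 1.93], [-2.52, 2.52]. Speed limits (rad/s): [1.89, 1.89, 2.39, 2.39, 3.01, 3.01, 3.01].

### API

Orientations are given as [roll, pitch, yaw] about the fixed x, y, z axes, in that order (R = Rz(yaw) Ry(pitch) Rx(roll)).
In Python, from workcell import bot gives the robot as it stands.
- The arm moves only by the tool servo_tool, never from a script. Its argument "plan" is a list of rows, each a list of 7 numbers: the finger opening in cm, from 0 to 8.54, then the shift along the tool's x, y, z in cm, then the turn, a rotation vector about the tool's x, y, z in degrees. In form: [[fingers, x, y, z, wx, wy, wz], ...]. A call has 1 to 10 rows; each row is the pose to reach, as a shift and turn from the pose commanded when the call began, along the tool's axes at that moment; what a row does not reach only later rows make up. A row lasts 1/10 s, in which the tool goes at most 50 mm and 8.59 degrees, less where a joint would pass 70% of its speed; a pose out of reach is approached as far as the arm can. A call with a gripper value outside its range is refused whole. The fingers move at their own pace and stop on an object; "force" is the grip in N (left out, the last holds). Time passes only in rows, so rows that repeat a pose let the fingers close. It gives the time, the measured TCP pose, the force, the opening and the grip force at its end, in the units of the state.
- bot.observe(): the state, without advancing time (a new reading comes with each control period).
- bot.grab_frame(name): name is "scene" or "top"; returns a dict with "frame" (400x640x3 uint8, blue, green, red), "mtx" (3x3 intrinsics, pixels), "R" (3x3) and "t" (3): a world point X has camera coordinates R X + t. Camera axes: x right, y down, z forward; pixel columns grow to the right and rows downward; lengths in m; the calibration is good to about 2 mm. A picture is of the moment at which its call begins. There is no depth.
- bot.job_done(): hands the job in; it is judged then, once.
The state is a dict: "clock": time; "qpos": joint angles; "qd": joint speeds; "joint_efforts": joint torques, N m; "position": TCP position; "tool_rot": TCP orientation; "force": force on the tool from outside, world axes, zero at the start; "moment": the same for the moment, N m; "grip_width": finger opening in m; "finger_force": force on a finger pad.
Only numpy, scipy, OpenCV 4.12 (cv2) and the standard library are available. Lean on these libraries where they do the work, as an engineer would, in place of code of your own. Each camera call takes 0.05 s, during which the arm holds its last target. There are 200 camera calls.

## Working session

There is one attempt and no reset: what is moved stays moved. The work goes in short steps, Python scripts to look and compute and a tool call to move; the robot and the scene stay as the last step left them, time stands still between calls to the robot, and variables do not carry over. Pictures are saved under pics/ and viewed, at most 10 in all, crops included, and the job is handed in when it is done.

Besides the shell and the picture viewer there is one more tool, called after "Request:" by a JSON object that holds its "fn" and its "kwargs". servo_tool: Moves the arm, as the interface text tells. Its arguments: {"type":"object","properties":{"plan":{"type":"array","items":{"type":"array","items":{"type":"number"}}},"force":{"type":"number"}},"required":["plan"]}

```bash
mkdir -p pics; python3 - <<'E'
from workcell import bot
import cv2,numpy as np,pickle
s=bot.observe();print(s['clock'],s['position'],s['tool_rot'],s['grip_width'],s['force'])
d={}
for n in('scene','top'):
    f=bot.grab_frame(n);d[n]=f;cv2.imwrite(f'pics/{n}0.png',f['frame']);print(n,f['mtx'].tolist(),np.round(-f['R'].T@f['t'],3),np.round(f['R'],3).tolist())
pickle.dump(d,open('d0.pkl','wb'))
E
```

```text
0.0 [ 0.25741038 -0.56915484  0.23072341] [-3.14044258e+00  7.58901721e-05  4.24766400e-01] 0.0855087420997365 [ 0.03027541 -0.6018485  -0.07680392]
scene [[504.0929914589406, 0.0, 309.5421391724142], [0.0, 504.0929914589406, 199.17069842488036], [0.0, 0.0, 1.0]] [ 1.06  -0.832  1.004] [[0.831, 0.556, -0.013], [0.382, -0.588, -0.713], [-0.404, 0.587, -0.701]]
top [[409.44366984203134, 0.0, 325.04398263598756], [0.0, 409.44366984203134, 203.4396780092017], [0.0, 0.0, 1.0]] [ 0.381 -0.07   1.058] [[-0.005, -1.0, 0.005], [-0.979, 0.003, -0.205], [0.205, -0.006, -0.979]]
```

View pics/scene0.png

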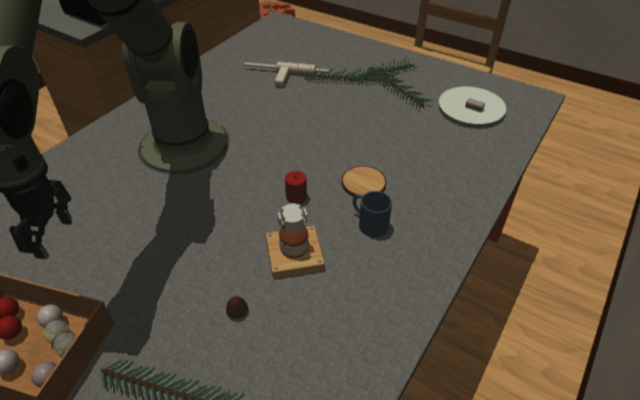

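View pics/top0.png

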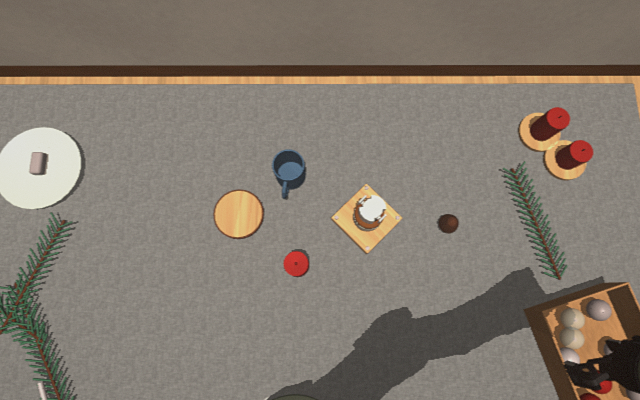

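The flask's cap is at scene (293,215) and top (371,208). The slice is at scene (363,181) and top (239,214), with the candle and mug beside the straight path between them. Next I'll zoom in on the cap.

```bash
cat > h.py <<'E'
import numpy as np,cv2
def ray(f,u,v):
    d=f['R'].T@np.linalg.solve(f['mtx'],[u,v,1.]);return -f['R'].T@f['t'],d
def plane(f,u,v,z):
    c,d=ray(f,u,v);return c+d*(z-c[2])/d[2]
def tri(*o):
    A=0;b=0
    for f,u,v in o:
        c,d=ray(f,u,v);d=d/np.linalg.norm(d);P=np.eye(3)-np.outer(d,d);A=A+P;b=b+P@c
    return np.linalg.solve(A,b)
def proj(f,X):
    p=f['mtx']@(f['R']@np.asarray(X)+f['t']);return p[:2]/p[2]
E
python3 - <<'E'
import pickle;from h import *
d=pickle.load(open('d0.pkl','rb'))
t=d['top'];s=d['scene']
a=cv2.resize(s['frame'][190:250,255:330],None,fx=8,fy=8,interpolation=cv2.INTER_CUBIC)[:480,:]
b=cv2.resize(t['frame'][180:255,330:405],None,fx=6.4,fy=6.4,interpolation=cv2.INTER_CUBIC)
a=cv2.resize(a,(400,320));b=cv2.resize(b,(400,400))
o=np.zeros((400,800,3),np.uint8);o[:320,:400]=a;o[:,400:]=b;cv2.imwrite('pics/crop.png',o)
# slice by colour
for n,f,box in(('top',t,(205,180,275,245)),('scene',s,(335,160,395,200))):
    x0,y0,x1,y1=box;h=cv2.cvtColor(f['frame'],cv2.COLOR_BGR2HSV)[y0:y1,x0:x1]
    m=cv2.inRange(h,(5,90,70),(25,255,255));c=max(cv2.findContours(m,0,1)[0],key=cv2.contourArea)
    (u,v),ax,an=cv2.fitEllipse(c);u+=x0;v+=y0;print(n,'slice',u,v,ax,plane(f,u,v,.012))
    if n=='top':tp=(f,u,v)
    else: print(tri(tp,(f,u,v)))
# block top corners & white cap mask
for n,f,box in(('top',t,(330,180,405,255)),('scene',s,(255,190,330,280))):
    x0,y0,x1,y1=box;h=cv2.cvtColor(f['frame'],cv2.COLOR_BGR2HSV)[y0:y1,x0:x1]
    m=cv2.inRange(h,(0,0,140),(180,60,255));M=cv2.moments(m,True);print(n,'white',M['m00'],M['m10']/M['m00']+x0,M['m01']/M['m00']+y0)
    m=cv2.inRange(h,(5,70,90),(25,255,255));c=max(cv2.findContours(m,0,1)[0],key=cv2.contourArea)
    r=cv2.minAreaRect(c);print('block',cv2.boxPoints(r)+[x0,y0],r)
    if n=='top':print([plane(f,*p,.03).round(4).tolist() for p in cv2.boxPoints(r)+[x0,y0]])
    print(plane(f,296,263,.08))
E
```

```text
top slice 238.19177627563477 213.76215744018555 (47.69057083129883, 49.61971664428711) [0.57282229 0.14945751 0.012     ]
scene slice 363.14386558532715 179.60174179077148 (27.378324508666992, 43.88813400268555) [0.57460174 0.15144395 0.012     ]
[0.57382143 0.15033655 0.01196941]
top white 2261.0 368.7019018133569 214.40645731977003
block [[330.00000191 218.        ]
 [366.5        181.50000191]
 [402.5        217.5       ]
 [366.         254.        ]] ((36.25, 37.75), (50.91168212890625, 51.61879348754883), 45.0)
[[0.5577, -0.0882, 0.03], [0.6534, -0.1836, 0.03], [0.5583, -0.273, 0.03], [0.4661, -0.1776, 0.03]]
[ 0.44140041 -0.00606401  0.08      ]
scene white 303.0 291.9372937293729 212.5973597359736
block [[264.37837791 232.27027512]
 [317.72972107 223.37837601]
 [324.4594574  263.75675964]
 [271.10811615 272.64865112]] ((39.41891860961914, 58.01351547241211), (40.93534851074219, 54.08726501464844), 80.53767395019531)
[ 0.61876163 -0.25070438  0.08      ]
```

View pics/crop.png

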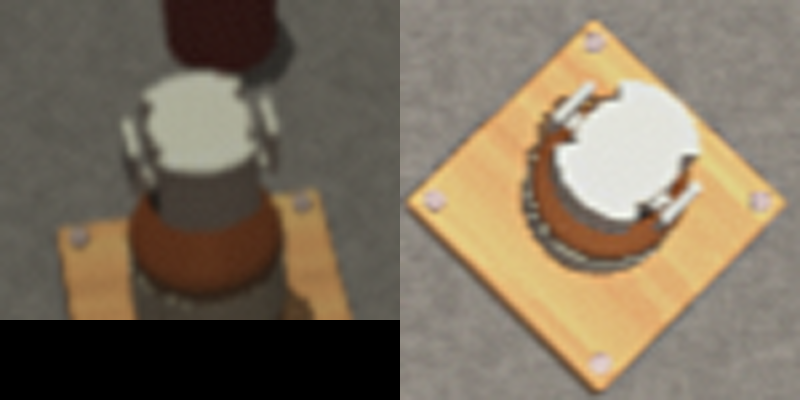

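Zoomed in: the cap's top disc is near top px (372.5,208) and scene px (293,212.5). The white tab edges are centred near top px (362.6,199.5) and (382.9,218), so the tab axis is about 45° in the image. I'll turn these into world coordinates.

```bash
python3 - <<'E'
import pickle;from h import *
d=pickle.load(open('d0.pkl','rb'));t=d['top'];s=d['scene']
c2=lambda x,y,ox,oy:(ox+(x+.5)/5.3333-.5,oy+(y+.5)/5.3333-.5)
def blobs(f,box,thr,k=3):
    x0,y0,x1,y1=box;sub=f['frame'][y0:y1,x0:x1]
    h=cv2.cvtColor(sub,cv2.COLOR_BGR2HSV);m=cv2.inRange(h,(0,0,thr),(180,70,255))
    n,l,st,ce=cv2.connectedComponentsWithStats(m,connectivity=4)
    r=[(int(st[i,4]),(ce[i]+[x0,y0]).round(2).tolist(),st[i,:4].tolist()) for i in np.argsort(-st[1:,4])[:k]+1];return r
for thr in(170,200):print('top',blobs(t,(348,190,390,232),thr,4))
for thr in(130,150):print('scene',blobs(s,(275,198,312,226),thr,4))
T=c2(627,151,330-75,180);T=c2(227,151,330,180);S=c2(203,122,255,190)
print('captop tri',tri((t,*T),(s,*S)),plane(t,*T,.156),plane(s,*S,.156))
a=plane(t,*c2(174,104,330,180),.153);b=plane(t,*c2(282,203,330,180),.153);print('tabs top',a,b,(a+b)/2,np.linalg.norm(a-b),np.degrees(np.arctan2(*(a-b)[1::-1])))
q=[plane(t,*c2(x,y,330,180),.03) for x,y in((194,42),(33,200),(360,200),(200,363))]
print('block',sum(q)/4,[np.degrees(np.arctan2(*(q[i]-q[j])[1::-1])) for i,j in((0,1),(1,3),(2,3),(0,2))])
sa=[plane(s,*c2(x,y,255,190),.153) for x,y in((128,121),(264,97))];print('scene tabs',sa,sum(sa)/2,np.linalg.norm(sa[0]-sa[1]))
print('mug',plane(t,289,165,.095),'candle',plane(t,296,264,.08))
E
```

```text
top [(494, [372.8, 208.07], [11, 5, 28, 27]), (16, [362.44, 198.25], [11, 5, 8, 8])]
top [(442, [372.39, 207.55], [12, 5, 27, 26]), (16, [383.06, 216.62], [32, 24, 7, 7]), (14, [362.5, 198.07], [11, 5, 8, 7])]
scene [(301, [291.89, 212.51], [7, 6, 21, 18]), (11, [305.0, 211.0], [29, 10, 3, 7]), (11, [279.09, 215.55], [3, 15, 3, 6])]
scene [(270, [291.84, 212.47], [8, 6, 19, 18]), (4, [279.0, 215.5], [4, 16, 1, 4]), (3, [305.0, 211.0], [30, 12, 1, 3]), (1, [304.0, 209.0], [29, 11, 1, 1])]
captop tri [ 0.56050877 -0.17985683  0.15372187] [ 0.55865499 -0.180773    0.156     ] [ 0.56315144 -0.1803017   0.156     ]
tabs top [ 0.57965513 -0.15920847  0.153     ] [ 0.53687991 -0.20365643  0.153     ] [ 0.55826752 -0.18143245  0.153     ] 0.06168744010899851 46.09867229201891
block [ 0.55969379 -0.18116215  0.03      ] [np.float64(-45.515845308222005), np.float64(44.89803035291119), np.float64(-45.36048548708555), np.float64(44.778348917646156)]
scene tabs [array([ 0.53333184, -0.19551622,  0.153     ]), array([ 0.575238  , -0.15061251,  0.153     ])] [ 0.55428492 -0.17306436  0.153     ] 0.06142044055230285
mug [0.67850587 0.01247453 0.095     ] candle [ 0.43905505 -0.00608745  0.08      ]
```

Request:
{"fn": "servo_tool", "kwargs": {"plan": [[8.5, 3, -1.6, 0, 0, 0, 5], [8.5, 6.3, -3.3, 0, 0, 0, 11], [8.5, 9.6, -5, 0, 0, 0, 17], [8.5, 13, -6.8, 0, 0, 0, 23], [8.5, 16.5, -8.7, 0, 0, 0, 29], [8.5, 20, -10.5, 0, 0, 0, 35], [8.5, 23.5, -12.3, 0, 0, 0, 41], [8.5, 27, -14.2, 0, 0, 0, 47], [8.5, 30.5, -16, 0, 0, 0, 53], [8.5, 34, -17.9, 0, 0, 0, 58]], "force": 20}}

```text
clock: 1.1
position: [0.4943, -0.2648, 0.2311]
tool_rot: [3.141, 0.0, -0.592]
force: [-0.2, -0.7, 0.1]
grip_width: 0.0848
finger_force: 0.0
```

```bash
cat > go.py <<'E'
from workcell import bot
from scipy.spatial.transform import Rotation as Ro
import numpy as np,sys
def st():
    s=bot.observe();print('t',round(s['clock'],2),'pos',np.round(s['position'],4),'rpy',np.round(np.degrees(s['tool_rot']),2),'F',np.round(s['force'],1),'M',np.round(s['moment'],2),'w',round(s['grip_width'],4),'ff',np.round(s['finger_force'],1),'q',np.round(s['qpos'],2));return s
def to(p,yaw):
    s=st();R=Ro.from_euler('xyz',s['tool_rot']);T=Ro.from_euler('xyz',[180,0,yaw],degrees=True)
    print('shift cm',np.round(R.inv().apply(np.array(p)-s['position'])*100,2),'turn',np.round((R.inv()*T).as_rotvec(degrees=True),2))
a=[float(x) for x in sys.argv[1:]]
to(a[:3],a[3]) if a else st()
E
python3 go.py .560 -.1807 .215 -43.5
```

```text
t 1.1 pos [ 0.4943 -0.2648  0.2311] rpy [ 1.7999e+02  2.0000e-02 -3.3910e+01] F [-0.2 -0.7  0.1] M [-0.   -0.09  0.01] w 0.0848 ff 0.0 q [ 0.3   0.42  0.12  1.78 -0.06  0.95 -1.72]
shift cm [  0.76 -10.65   1.61] turn [0.01 0.02 9.59]
```

Request:
{"fn": "servo_tool", "kwargs": {"plan": [[8.5, 0.2, -2.2, 0, 0, 0, 2], [8.5, 0.4, -5, 0.3, 0, 0, 4.5], [8.5, 0.6, -8, 0.8, 0, 0, 7], [8.5, 0.7, -10, 1.3, 0, 0, 9], [8.5, 0.8, -10.65, 1.6, 0, 0, 9.6], [8.5, 0.8, -10.65, 1.6, 0, 0, 9.6]]}}

```text
clock: 1.7
position: [0.5592, -0.1815, 0.2147]
tool_rot: [3.141, 0.001, -0.753]
force: [-0.8, -0.5, -0.9]
grip_width: 0.0849
finger_force: 0.0
```

```bash
python3 go.py .560 -.1807 .119 -43.5; python3 - <<'E'
from workcell import bot
import cv2,numpy as np,pickle
o=[]
for n,(x,y) in(('scene',(240,150)),('top',(320,160))):
    f=bot.grab_frame(n);o.append(cv2.resize(f['frame'][y:y+100,x:x+100],(400,400),interpolation=cv2.INTER_CUBIC))
cv2.imwrite('pics/above.png',np.hstack(o))
E
```

```text
t 1.7 pos [ 0.5592 -0.1815  0.2147] rpy [ 1.7996e+02  5.0000e-02 -4.3170e+01] F [-0.8 -0.5 -0.9] M [ 0.    0.04 -0.02] w 0.0849 ff 0.0 q [ 0.12  0.48  0.13  1.72 -0.08  0.94 -2.04]
shift cm [ 0.01 -0.12  9.57] turn [0.04 0.05 0.33]
```

View pics/above.png

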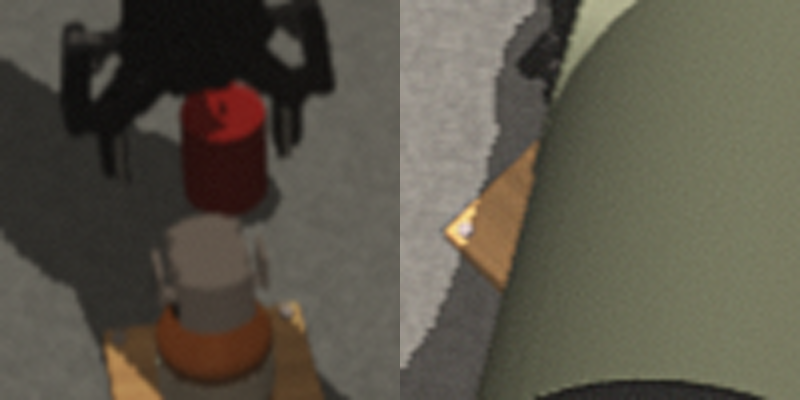

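Scene crop: the fingertips at about x=115 and 290 straddle the cap at x=208, in line with its tabs. Going down.

Request:
{"fn": "servo_tool", "kwargs": {"plan": [[8.5, 0, -0.1, 1, 0, 0, 0.3], [8.5, 0, -0.1, 2.5, 0, 0, 0.3], [8.5, 0, -0.1, 4, 0, 0, 0.3], [8.5, 0, -0.1, 5, 0, 0, 0.3], [8.5, 0, -0.1, 5.8, 0, 0, 0.3], [8.5, 0, -0.1, 6.5, 0, 0, 0.3], [8.5, 0, -0.1, 7, 0, 0, 0.3], [8.5, 0, -0.1, 7.5, 0, 0, 0.3], [8.5, 0, -0.1, 8, 0, 0, 0.3]]}}

```text
clock: 2.7
position: [0.5601, -0.1814, 0.1352]
tool_rot: [-3.141, -0.0, -0.76]
force: [-0.3, -0.0, 0.1]
grip_width: 0.0847
finger_force: 0.0
```

```bash
python3 go.py .560 -.1807 .119 -43.5; python3 - <<'E'
from workcell import bot
import cv2
f=bot.grab_frame('scene');cv2.imwrite('pics/down.png',cv2.resize(f['frame'][160:240,245:345],(750,600),interpolation=cv2.INTER_CUBIC))
E
```

```text
t 2.7 pos [ 0.5601 -0.1814  0.1352] rpy [-1.7999e+02 -2.0000e-02 -4.3570e+01] F [-0.3 -0.   0.1] M [0.01 0.05 0.06] w 0.0847 ff 0.0 q [ 0.13  0.59  0.12  1.79 -0.09  0.77 -2.04]
shift cm [-0.05 -0.04  1.62] turn [-0.01 -0.02 -0.07]
```

View pics/down.png

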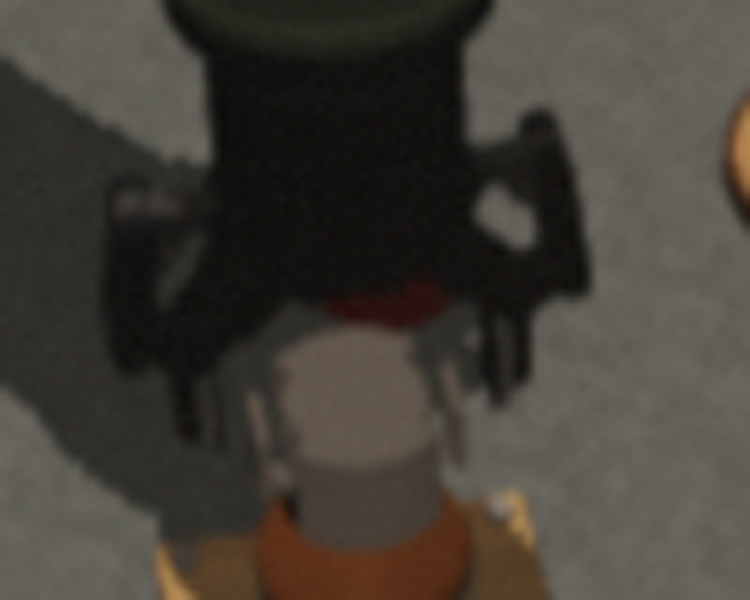

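The fingers stand either side with gaps of about 45 px left and 35 px right, so they are roughly centred. I'll go down to grasp height and close in small steps.

Request:
{"fn": "servo_tool", "kwargs": {"plan": [[8.5, -0.05, -0.05, 0.5, 0, 0, 0], [8.5, -0.05, -0.05, 1.1, 0, 0, 0], [8.5, -0.05, -0.05, 1.6, 0, 0, 0], [8.0, -0.05, -0.05, 1.6, 0, 0, 0], [7.5, -0.05, -0.05, 1.6, 0, 0, 0], [7.0, -0.05, -0.05, 1.6, 0, 0, 0], [6.8, -0.05, -0.05, 1.6, 0, 0, 0], [6.6, -0.05, -0.05, 1.6, 0, 0, 0], [6.5, -0.05, -0.05, 1.6, 0, 0, 0], [6.4, -0.05, -0.05, 1.6, 0, 0, 0]], "force": 20}}

```text
clock: 3.75
position: [0.5602, -0.1807, 0.1197]
tool_rot: [-3.141, -0.001, -0.76]
force: [-0.5, 0.3, 6.2]
grip_width: 0.0639
finger_force: 5.6
```

```bash
python3 go.py
```

```text
t 3.75 pos [ 0.5602 -0.1807  0.1197] rpy [-1.7998e+02 -3.0000e-02 -4.3560e+01] F [-0.5  0.3  6.2] M [ 0.07  0.15 -0.  ] w 0.0639 ff 5.6 q [ 0.13  0.61  0.11  1.8  -0.1   0.74 -2.04]
```

Request:
{"fn": "servo_tool", "kwargs": {"plan": [[6.2, 0, 0, -0.1, 0, 0, 0], [6.0, 0, 0, -0.15, 0, 0, 0], [5.9, 0, 0, -0.2, 0, 0, 0], [5.8, 0, 0, -0.25, 0, 0, 0], [5.7, 0, 0, -0.28, 0, 0, 0], [5.7, 0, 0, -0.28, 0, 0, 0]]}}

```text
clock: 4.35
position: [0.5599, -0.1806, 0.1221]
tool_rot: [3.142, 0.0, -0.76]
force: [-0.7, -0.4, -1.8]
grip_width: 0.0572
finger_force: 10.8
```

```bash
python3 go.py
```

```text
t 4.35 pos [ 0.5599 -0.1806  0.1221] rpy [180.     0.   -43.57] F [-0.7 -0.4 -1.8] M [ 0.03 -0.01 -0.01] w 0.0572 ff 10.8 q [ 0.13  0.6   0.11  1.8  -0.09  0.75 -2.04]
```

Request:
{"fn": "servo_tool", "kwargs": {"plan": [[5.5, 0, 0, 0, 0, 0, 0], [5.4, 0, 0, 0, 0, 0, 0], [5.4, 0, 0, 0, 0, 0, 0], [5.4, 0, 0, 0, 0, 0, -1], [5.4, 0, 0, 0, 0, 0, -2], [5.4, 0, 0, 0, 0, 0, -3]], "force": 25}}

```text
clock: 4.95
position: [0.5599, -0.1806, 0.1221]
tool_rot: [-3.142, 0.0, -0.706]
force: [0.1, 0.4, -1.0]
grip_width: 0.0551
finger_force: 28.0
```

```bash
python3 go.py
```

```text
t 4.95 pos [ 0.5599 -0.1806  0.1221] rpy [-180.      0.    -40.47] F [ 0.1  0.4 -1. ] M [-0.03  0.    0.  ] w 0.0551 ff 28.0 q [ 0.14  0.6   0.1   1.8  -0.08  0.75 -1.99]
```

Request:
{"fn": "servo_tool", "kwargs": {"plan": [[5.4, 0, 0, 0, 0, 0, -2], [5.4, 0, 0, 0, 0, 0, -5], [5.4, 0, 0, 0, 0, 0, -8], [5.4, 0, 0, 0, 0, 0, -11], [5.4, 0, 0, 0, 0, 0, -14], [5.4, 0, 0, 0, 0, 0, -17], [5.4, 0, 0, 0, 0, 0, -20], [5.4, 0, 0, 0, 0, 0, -23], [5.4, 0, 0, 0, 0, 0, -25], [5.4, 0, 0, 0, 0, 0, -26]]}}

```text
clock: 5.95
position: [0.5599, -0.1807, 0.1221]
tool_rot: [-3.142, 0.0, -0.252]
force: [0.7, 0.4, -0.8]
grip_width: 0.0549
finger_force: 28.0
```

```bash
python3 go.py
```

```text
t 5.95 pos [ 0.5599 -0.1807  0.1221] rpy [-180.      0.    -14.46] F [ 0.7  0.4 -0.8] M [0.01 0.01 0.01] w 0.0549 ff 28.0 q [ 0.23  0.6  -0.02  1.79  0.02  0.75 -1.63]
```

Request:
{"fn": "servo_tool", "kwargs": {"plan": [[5.4, 0, 0, 0, 0, 0, -1], [5.4, 0, 0, 0, 0, 0, -2], [5.4, 0, 0, 0, 0, 0, -3], [5.4, 0, 0, 0, 0, 0, -4]]}}

```text
clock: 6.35
position: [0.56, -0.1806, 0.1221]
tool_rot: [-3.142, 0.0, -0.183]
force: [0.1, 0.5, -1.4]
grip_width: 0.055
finger_force: 28.0
```

```bash
python3 go.py
```

```text
t 6.35 pos [ 0.56   -0.1806  0.1221] rpy [-180.      0.    -10.49] F [ 0.1  0.5 -1.4] M [-0.03  0.01  0.01] w 0.055 ff 28.0 q [ 0.24  0.6  -0.04  1.79  0.03  0.75 -1.57]
```

Request:
{"fn": "servo_tool", "kwargs": {"plan": [[5.4, 0, 0, 0, 0, 0, -1], [5.4, 0, 0, 0, 0, 0, -2], [5.4, 0, 0, 0, 0, 0, -3]]}}

```text
clock: 6.65
position: [0.5599, -0.1806, 0.1221]
tool_rot: [3.142, -0.0, -0.131]
force: [0.9, 0.1, -1.8]
grip_width: 0.055
finger_force: 28.0
```

```bash
python3 go.py
```

```text
t 6.65 pos [ 0.5599 -0.1806  0.1221] rpy [180.    -0.    -7.48] F [ 0.9  0.1 -1.8] M [-0.02  0.01 -0.02] w 0.055 ff 28.0 q [ 0.25  0.6  -0.06  1.79  0.05  0.75 -1.53]
```

Request:
{"fn": "servo_tool", "kwargs": {"plan": [[5.4, 0, 0, 0, 0, 0, -1], [5.4, 0, 0, 0, 0, 0, -2], [5.4, 0, 0, 0, 0, 0, -3]]}}

```text
clock: 6.95
position: [0.5599, -0.1806, 0.1221]
tool_rot: [-3.142, 0.0, -0.078]
force: [-0.3, 0.1, -0.9]
grip_width: 0.0548
finger_force: 28.0
```

```bash
python3 go.py
```

```text
t 6.95 pos [ 0.5599 -0.1806  0.1221] rpy [-180.      0.     -4.48] F [-0.3  0.1 -0.9] M [0.03 0.05 0.02] w 0.0548 ff 28.0 q [ 0.26  0.6  -0.07  1.79  0.06  0.75 -1.49]
```

Request:
{"fn": "servo_tool", "kwargs": {"plan": [[5.4, 0, 0, 0, 0, 0, -1], [5.4, 0, 0, 0, 0, 0, -2], [5.4, 0, 0, 0, 0, 0, -3]]}}

```text
clock: 7.25
position: [0.5599, -0.1806, 0.1221]
tool_rot: [-3.142, 0.0, -0.026]
force: [-0.0, -0.5, -0.8]
grip_width: 0.0548
finger_force: 28.0
```

```bash
python3 go.py
```

```text
t 7.25 pos [ 0.5599 -0.1806  0.1221] rpy [-180.      0.     -1.48] F [-0.  -0.5 -0.8] M [-0.04  0.03 -0.02] w 0.0548 ff 28.0 q [ 0.27  0.6  -0.08  1.79  0.07  0.76 -1.45]
```

Request:
{"fn": "servo_tool", "kwargs": {"plan": [[5.4, 0, 0, 0, 0, 0, -1], [5.4, 0, 0, 0, 0, 0, -2], [5.4, 0, 0, 0, 0, 0, -3]]}}

```text
clock: 7.55
position: [0.5599, -0.1806, 0.1221]
tool_rot: [-3.142, 0.0, 0.027]
force: [0.4, 0.2, -1.8]
grip_width: 0.055
finger_force: 28.0
```

```bash
python3 go.py
```

```text
t 7.55 pos [ 0.5599 -0.1806  0.1221] rpy [-180.      0.      1.52] F [ 0.4  0.2 -1.8] M [-0.01  0.02  0.02] w 0.055 ff 28.0 q [ 0.28  0.6  -0.1   1.79  0.08  0.76 -1.4 ]
```

Request:
{"fn": "servo_tool", "kwargs": {"plan": [[5.4, 0, 0, 0, 0, 0, -1], [5.4, 0, 0, 0, 0, 0, -2], [5.4, 0, 0, 0, 0, 0, -3]]}}

```text
clock: 7.85
position: [0.5599, -0.1806, 0.1221]
tool_rot: [-3.142, 0.0, 0.079]
force: [-0.1, -0.3, -1.9]
grip_width: 0.0552
finger_force: 28.0
```

```bash
python3 go.py
```

```text
t 7.85 pos [ 0.5599 -0.1806  0.1221] rpy [-180.      0.      4.52] F [-0.1 -0.3 -1.9] M [-0.02  0.02 -0.04] w 0.0552 ff 28.0 q [ 0.29  0.6  -0.11  1.79  0.09  0.76 -1.36]
```

Request:
{"fn": "servo_tool", "kwargs": {"plan": [[5.4, 0, 0, 0, 0, 0, -1], [5.4, 0, 0, 0, 0, 0, -2], [5.4, 0, 0, 0, 0, 0, -3]]}}

```text
clock: 8.15
position: [0.5599, -0.1806, 0.1221]
tool_rot: [-3.142, 0.0, 0.131]
force: [-0.5, -0.7, -1.0]
grip_width: 0.0549
finger_force: 28.0
```

```bash
python3 go.py
```

```text
t 8.15 pos [ 0.5599 -0.1806  0.1221] rpy [-180.      0.      7.52] F [-0.5 -0.7 -1. ] M [-0.03 -0.03 -0.01] w 0.0549 ff 28.0 q [ 0.3   0.6  -0.13  1.79  0.1   0.76 -1.32]
```

Request:
{"fn": "servo_tool", "kwargs": {"plan": [[5.4, 0, 0, 0, 0, 0, -1], [5.4, 0, 0, 0, 0, 0, -2], [5.4, 0, 0, 0, 0, 0, -3]]}}

```text
clock: 8.45
position: [0.5599, -0.1806, 0.1221]
tool_rot: [-3.142, 0.0, 0.184]
force: [0.4, 0.5, -1.1]
grip_width: 0.0551
finger_force: 28.0
```

```bash
python3 go.py
```

```text
t 8.45 pos [ 0.5599 -0.1806  0.1221] rpy [-180.      0.     10.52] F [ 0.4  0.5 -1.1] M [-0.02 -0.07 -0.  ] w 0.0551 ff 28.0 q [ 0.31  0.6  -0.14  1.79  0.11  0.76 -1.28]
```

Request:
{"fn": "servo_tool", "kwargs": {"plan": [[5.4, 0, 0, 0, 0, 0, -1], [5.4, 0, 0, 0, 0, 0, -2], [5.4, 0, 0, 0, 0, 0, -3]]}}

```text
clock: 8.75
position: [0.5599, -0.1806, 0.1221]
tool_rot: [-3.142, 0.0, 0.236]
force: [-0.6, 0.5, -0.7]
grip_width: 0.0552
finger_force: 28.0
```

```bash
python3 go.py
```

```text
t 8.75 pos [ 0.5599 -0.1806  0.1221] rpy [-180.      0.     13.52] F [-0.6  0.5 -0.7] M [-0.04 -0.    0.01] w 0.0552 ff 28.0 q [ 0.32  0.6  -0.15  1.79  0.13  0.76 -1.23]
```

Request:
{"fn": "servo_tool", "kwargs": {"plan": [[5.4, 0, 0, 0, 0, 0, -1], [5.4, 0, 0, 0, 0, 0, -2], [5.4, 0, 0, 0, 0, 0, -3]]}}

```text
clock: 9.05
position: [0.5599, -0.1806, 0.1221]
tool_rot: [-3.142, 0.0, 0.288]
force: [-0.7, 0.2, -0.9]
grip_width: 0.055
finger_force: 28.0
```

```bash
python3 go.py
```

```text
t 9.05 pos [ 0.5599 -0.1806  0.1221] rpy [-180.      0.     16.52] F [-0.7  0.2 -0.9] M [-0.04  0.01 -0.04] w 0.055 ff 28.0 q [ 0.33  0.6  -0.17  1.79  0.14  0.77 -1.19]
```

Request:
{"fn": "servo_tool", "kwargs": {"plan": [[5.4, 0, 0, 0, 0, 0, -1], [5.4, 0, 0, 0, 0, 0, -2], [5.4, 0, 0, 0, 0, 0, -3]]}}

```text
clock: 9.35
position: [0.56, -0.1806, 0.1221]
tool_rot: [-3.142, -0.0, 0.341]
force: [-0.8, 0.7, -1.1]
grip_width: 0.0547
finger_force: 28.0
```

```bash
python3 go.py
```

```text
t 9.35 pos [ 0.56   -0.1806  0.1221] rpy [-180.     -0.     19.52] F [-0.8  0.7 -1.1] M [-0.05  0.01 -0.01] w 0.0547 ff 28.0 q [ 0.34  0.6  -0.18  1.79  0.15  0.77 -1.15]
```

Request:
{"fn": "servo_tool", "kwargs": {"plan": [[5.4, 0, 0, 0, 0, 0, -1], [5.4, 0, 0, 0, 0, 0, -2], [5.4, 0, 0, 0, 0, 0, -3]]}}

```text
clock: 9.65
position: [0.56, -0.1806, 0.1221]
tool_rot: [3.142, -0.0, 0.393]
force: [-0.1, -0.7, -0.3]
grip_width: 0.0551
finger_force: 28.0
```

```bash
python3 go.py
```

```text
t 9.65 pos [ 0.56   -0.1806  0.1221] rpy [180.    -0.    22.52] F [-0.1 -0.7 -0.3] M [-0.   -0.02 -0.06] w 0.0551 ff 28.0 q [ 0.35  0.6  -0.2   1.79  0.16  0.77 -1.11]
```

Request:
{"fn": "servo_tool", "kwargs": {"plan": [[5.4, 0, 0, 0, 0, 0, -1], [5.4, 0, 0, 0, 0, 0, -2], [5.4, 0, 0, 0, 0, 0, -3]]}}

```text
clock: 9.95
position: [0.5599, -0.1806, 0.1221]
tool_rot: [-3.142, 0.0, 0.445]
force: [-0.5, 0.1, -0.7]
grip_width: 0.0546
finger_force: 28.0
```

```bash
python3 go.py
```

```text
t 9.95 pos [ 0.5599 -0.1806  0.1221] rpy [-180.      0.     25.52] F [-0.5  0.1 -0.7] M [0.   0.04 0.01] w 0.0546 ff 28.0 q [ 0.36  0.6  -0.21  1.78  0.17  0.77 -1.06]
```

Request:
{"fn": "servo_tool", "kwargs": {"plan": [[5.4, 0, 0, 0, 0, 0, -1], [5.4, 0, 0, 0, 0, 0, -2], [5.4, 0, 0, 0, 0, 0, -3]]}}

```text
clock: 10.25
position: [0.5599, -0.1806, 0.1221]
tool_rot: [-3.142, -0.0, 0.498]
force: [0.8, -0.1, -1.5]
grip_width: 0.0548
finger_force: 28.0
```

```bash
python3 go.py
```

```text
t 10.25 pos [ 0.5599 -0.1806  0.1221] rpy [-180.     -0.     28.52] F [ 0.8 -0.1 -1.5] M [-0.01 -0.01  0.  ] w 0.0548 ff 28.0 q [ 0.37  0.61 -0.22  1.78  0.18  0.77 -1.02]
```

Request:
{"fn": "servo_tool", "kwargs": {"plan": [[5.4, 0, 0, 0, 0, 0, -1], [5.4, 0, 0, 0, 0, 0, -2], [5.4, 0, 0, 0, 0, 0, -3]]}}

```text
clock: 10.55
position: [0.5599, -0.1806, 0.1221]
tool_rot: [-3.142, -0.0, 0.55]
force: [0.3, -0.6, -1.4]
grip_width: 0.0552
finger_force: 28.0
```

```bash
python3 go.py
```

```text
t 10.55 pos [ 0.5599 -0.1806  0.1221] rpy [-180.     -0.     31.52] F [ 0.3 -0.6 -1.4] M [ 0.    0.04 -0.01] w 0.0552 ff 28.0 q [ 0.38  0.61 -0.24  1.78  0.19  0.77 -0.98]
```

Request:
{"fn": "servo_tool", "kwargs": {"plan": [[5.4, 0, 0, 0, 0, 0, -1], [5.4, 0, 0, 0, 0, 0, -2], [5.4, 0, 0, 0, 0, 0, -3]]}}

```text
clock: 10.85
position: [0.5597, -0.1808, 0.1221]
tool_rot: [-3.142, 0.0, 0.602]
force: [-1.1, -2.2, -1.1]
grip_width: 0.0548
finger_force: 28.2
```

```bash
python3 go.py
```

```text
t 10.85 pos [ 0.5597 -0.1808  0.1221] rpy [-1.80e+02  2.00e-02  3.45e+01] F [-1.1 -2.2 -1.1] M [-0.37  0.37 -0.  ] w 0.0548 ff 28.2 q [ 0.39  0.61 -0.25  1.78  0.2   0.78 -0.93]
```

Request:
{"fn": "servo_tool", "kwargs": {"plan": [[5.4, 0, 0, 0, 0, 0, -0.5], [5.4, 0, 0, 0, 0, 0, -1], [5.4, 0, 0, 0, 0, 0, -1]]}}

```text
clock: 11.15
position: [0.5598, -0.1808, 0.1221]
tool_rot: [-3.142, 0.0, 0.618]
force: [-3.0, -2.7, -0.4]
grip_width: 0.055
finger_force: 28.2
```

```bash
python3 go.py
```

```text
t 11.15 pos [ 0.5598 -0.1808  0.1221] rpy [-1.800e+02  2.000e-02  3.544e+01] F [-3.  -2.7 -0.4] M [-0.51  0.49 -0.15] w 0.055 ff 28.2 q [ 0.39  0.61 -0.25  1.78  0.21  0.78 -0.92]
```

The stop is felt at about 79° (moment rising). I'll back off slightly and try a small lift.

Request:
{"fn": "servo_tool", "kwargs": {"plan": [[5.4, 0, 0, 0, 0, 0, 0.7], [5.4, 0, 0, 0, 0, 0, 1.5], [5.4, 0, 0, 0, 0, 0, 1.5], [5.4, 0, 0, -0.1, 0, 0, 1.5], [5.4, 0, 0, -0.2, 0, 0, 1.5], [5.4, 0, 0, -0.3, 0, 0, 1.5]]}}

```text
clock: 11.75
position: [0.56, -0.1807, 0.1252]
tool_rot: [3.142, -0.0, 0.592]
force: [-1.7, -2.9, -3.1]
grip_width: 0.0549
finger_force: 27.6
```

```bash
python3 go.py
```

```text
t 11.75 pos [ 0.56   -0.1807  0.1252] rpy [180.    -0.    33.94] F [-1.7 -2.9 -3.1] M [-0.56  0.31 -0.06] w 0.0549 ff 27.6 q [ 0.39  0.6  -0.25  1.78  0.2   0.78 -0.94]
```

Request:
{"fn": "servo_tool", "kwargs": {"plan": [[5.4, 0, 0, -0.1, 0, 0, 0], [5.4, 0, 0, -0.2, 0, 0, 0], [5.4, 0, 0, -0.3, 0, 0, 0], [5.4, 0, 0, -0.4, 0, 0, 0], [5.4, 0, 0, -0.5, 0, 0, 0]]}}

```text
clock: 12.25
position: [0.56, -0.1805, 0.1302]
tool_rot: [3.142, -0.0, 0.592]
force: [-0.7, -1.9, -2.9]
grip_width: 0.0548
finger_force: 27.7
```

```bash
python3 go.py
```

```text
t 12.25 pos [ 0.56   -0.1805  0.1302] rpy [ 1.800e+02 -1.000e-02  3.394e+01] F [-0.7 -1.9 -2.9] M [-0.36  0.22 -0.06] w 0.0548 ff 27.7 q [ 0.39  0.6  -0.25  1.78  0.2   0.79 -0.94]
```

Request:
{"fn": "servo_tool", "kwargs": {"plan": [[5.4, 0, 0, -0.3, 0, 0, 0], [5.4, 0, 0, -0.8, 0, 0, 0], [5.4, 0, 0, -1.4, 0, 0, 0], [5.4, 0, 0, -2.1, 0, 0, 0], [5.4, 0, 0, -2.8, 0, 0, 0], [5.4, 0, 0, -3.6, 0, 0, 0], [5.4, 0, 0, -4.6, 0, 0, 0], [5.4, 0, 0, -5.8, 0, 0, 0], [5.4, 0, 0, -6.8, 0, 0, 0], [5.4, 0, 0, -7.5, 0, 0, 0]]}}

```text
clock: 13.25
position: [0.5602, -0.1807, 0.2064]
tool_rot: [3.141, -0.001, 0.592]
force: [-0.6, 0.1, -2.0]
grip_width: 0.0549
finger_force: 28.0
```

```bash
python3 go.py .5738 .1503 .16 34; python3 - <<'E'
from workcell import bot
import cv2
f=bot.grab_frame('scene');cv2.imwrite('pics/lift.png',cv2.resize(f['frame'][130:250,230:390],(800,600),interpolation=cv2.INTER_CUBIC))
E
```

```text
t 13.25 pos [ 0.5602 -0.1807  0.2064] rpy [ 1.7996e+02 -4.0000e-02  3.3940e+01] F [-0.6  0.1 -2. ] M [0.01 0.02 0.  ] w 0.0549 ff 28.0 q [ 0.4   0.5  -0.27  1.72  0.16  0.95 -0.91]
shift cm [ 19.6  -26.7    4.63] turn [ 0.04 -0.04 -0.06]
```

View pics/lift.png

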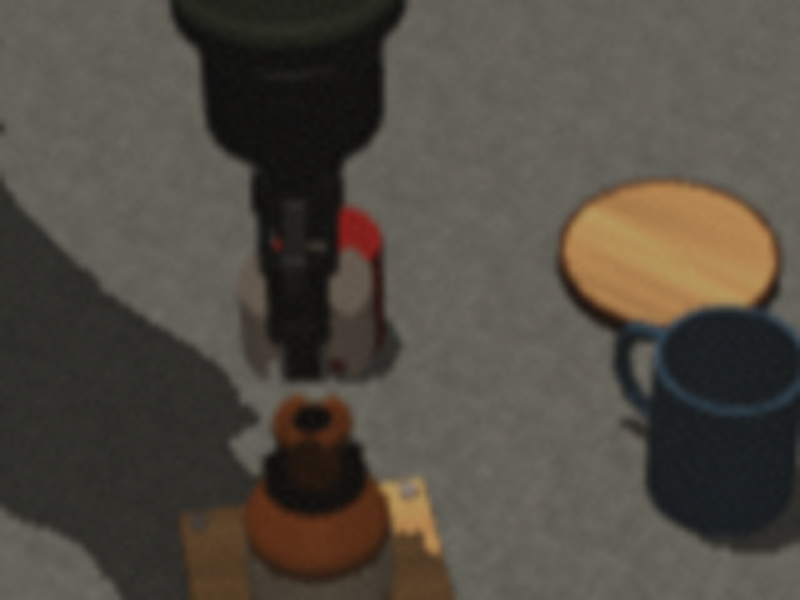

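The cap (px 300,330) is off the neck and held. The bare neck is at (313,420) and the slice at (668,250). Carrying it across at height.

Request:
{"fn": "servo_tool", "kwargs": {"plan": [[5.4, 1, -1.4, 0, 0, 0, 0], [5.4, 3, -4.1, 0, 0, 0, 0], [5.4, 5.2, -7.1, 0, 0, 0, 0], [5.4, 7.6, -10.4, 0, 0, 0, 0], [5.4, 10, -13.6, 0, 0, 0, 0], [5.4, 12.4, -16.9, 0, 0, 0, 0], [5.4, 14.8, -20.2, 0, 0, 0, 0], [5.4, 17, -23.2, 0, 0, 0, 0], [5.4, 18.8, -25.6, 0, 0, 0, 0], [5.4, 19.6, -26.7, 0, 0, 0, 0]]}}

```text
clock: 14.3
position: [0.573, 0.1536, 0.205]
tool_rot: [-3.14, -0.0, 0.596]
force: [-0.1, 0.2, -1.5]
grip_width: 0.0548
finger_force: 28.0
```

```bash
python3 go.py .5738 .1503 .03 34
```

```text
t 14.3 pos [0.573  0.1536 0.205 ] rpy [-1.7994e+02 -2.0000e-02  3.4120e+01] F [-0.1  0.2 -1.5] M [-0.02  0.02 -0.  ] w 0.0548 ff 28.0 q [-0.13  0.51 -0.32  1.7   0.19  0.96 -1.5 ]
shift cm [-0.13  0.34 17.5 ] turn [-0.06 -0.02  0.12]
```

Request:
{"fn": "servo_tool", "kwargs": {"plan": [[5.4, 0, 0, 0.8, 0, 0, 0], [5.4, 0, 0, 2.5, 0, 0, 0], [5.4, 0, 0, 4.5, 0, 0, 0], [5.4, 0, 0, 7, 0, 0, 0], [5.4, 0, 0, 9.5, 0, 0, 0], [5.4, 0, 0, 12, 0, 0, 0], [5.4, 0, 0, 14, 0, 0, 0], [5.4, 0, 0, 15.5, 0, 0, 0], [5.4, 0, 0, 16.2, 0, 0, 0], [5.4, 0, 0, 16.5, 0, 0, 0]]}}

```text
clock: 15.3
position: [0.5735, 0.1497, 0.0397]
tool_rot: [3.142, 0.001, 0.592]
force: [0.4, 0.9, -0.6]
grip_width: 0.055
finger_force: 28.0
```

```bash
python3 go.py .5738 .1503 .022 34; python3 - <<'E'
from workcell import bot
import cv2,numpy as np
o=[]
for n,(x,y) in(('scene',(315,120)),('top',(190,165))):
    f=bot.grab_frame(n);o.append(cv2.resize(f['frame'][y:y+100,x:x+100],(400,400),interpolation=cv2.INTER_CUBIC))
cv2.imwrite('pics/low.png',np.hstack(o))
E
```

```text
t 15.3 pos [0.5735 0.1497 0.0397] rpy [1.80e+02 3.00e-02 3.39e+01] F [ 0.4  0.9 -0.6] M [-0.    0.02  0.  ] w 0.055 ff 28.0 q [-0.18  0.74 -0.26  1.8   0.29  0.64 -1.59]
shift cm [ 0.06 -0.03  1.77] turn [ 0.    0.03 -0.1 ]
```

View pics/low.png

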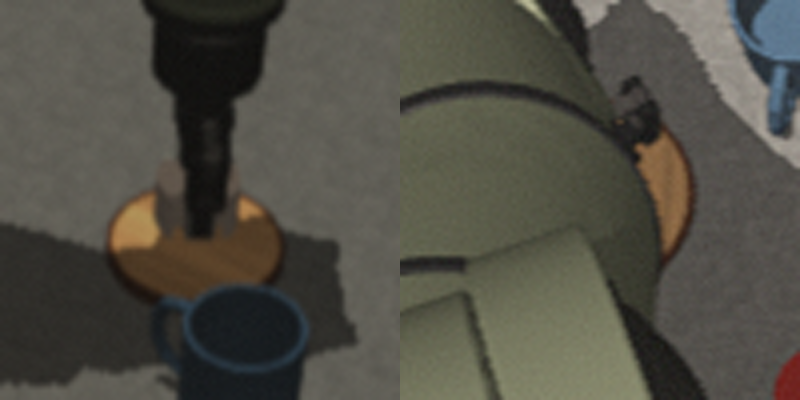

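The cap (px 200,205) hangs just over the slice (centre px 197,240). Lowering in small steps and watching the force.

Request:
{"fn": "servo_tool", "kwargs": {"plan": [[5.4, 0, 0, 0.4, 0, 0, 0], [5.4, 0, 0, 0.8, 0, 0, 0], [5.4, 0, 0, 1.2, 0, 0, 0], [5.4, 0, 0, 1.5, 0, 0, 0], [5.4, 0, 0, 1.7, 0, 0, 0], [5.4, 0, 0, 1.8, 0, 0, 0]]}}

```text
clock: 16.0
position: [0.5734, 0.1503, 0.0218]
tool_rot: [-3.141, 0.0, 0.592]
force: [0.4, 0.9, -1.1]
grip_width: 0.0544
finger_force: 28.0
```

```bash
python3 go.py
```

```text
t 16.0 pos [0.5734 0.1503 0.0218] rpy [-1.7999e+02  1.0000e-02  3.3940e+01] F [ 0.4  0.9 -1.1] M [ 0.    0.01 -0.03] w 0.0544 ff 28.0 q [-0.19  0.77 -0.25  1.81  0.3   0.61 -1.6 ]
```

Request:
{"fn": "servo_tool", "kwargs": {"plan": [[5.4, 0, 0, 0.05, 0, 0, 0], [5.4, 0, 0, 0.1, 0, 0, 0], [5.4, 0, 0, 0.15, 0, 0, 0], [5.4, 0, 0, 0.2, 0, 0, 0], [5.4, 0, 0, 0.25, 0, 0, 0]]}}

```text
clock: 16.5
position: [0.5735, 0.1503, 0.0196]
tool_rot: [3.142, -0.0, 0.592]
force: [0.2, 0.6, -0.4]
grip_width: 0.0546
finger_force: 28.0
```

```bash
python3 go.py
```

```text
t 16.5 pos [0.5735 0.1503 0.0196] rpy [180.    -0.    33.93] F [ 0.2  0.6 -0.4] M [-0.01  0.03 -0.05] w 0.0546 ff 28.0 q [-0.19  0.77 -0.25  1.81  0.3   0.6  -1.6 ]
```

Request:
{"fn": "servo_tool", "kwargs": {"plan": [[5.4, 0, 0, 0.05, 0, 0, 0], [5.4, 0, 0, 0.1, 0, 0, 0], [5.4, 0, 0, 0.1, 0, 0, 0]]}}

```text
clock: 16.8
position: [0.5735, 0.1503, 0.0185]
tool_rot: [-3.142, 0.0, 0.592]
force: [-0.6, 0.0, -0.7]
grip_width: 0.055
finger_force: 28.0
```

```bash
python3 go.py
```

```text
t 16.8 pos [0.5735 0.1503 0.0185] rpy [-180.      0.     33.94] F [-0.6  0.  -0.7] M [ 0.04 -0.   -0.04] w 0.055 ff 28.0 q [-0.19  0.77 -0.25  1.81  0.3   0.6  -1.6 ]
```

Request:
{"fn": "servo_tool", "kwargs": {"plan": [[5.4, 0, 0, 0.05, 0, 0, 0], [5.4, 0, 0, 0.1, 0, 0, 0], [5.4, 0, 0, 0.1, 0, 0, 0]]}}

```text
clock: 17.1
position: [0.5734, 0.1503, 0.0175]
tool_rot: [-3.141, 0.0, 0.592]
force: [0.8, 0.6, -1.7]
grip_width: 0.0546
finger_force: 28.0
```

```bash
python3 go.py
```

```text
t 17.1 pos [0.5734 0.1503 0.0175] rpy [-1.7999e+02  1.0000e-02  3.3930e+01] F [ 0.8  0.6 -1.7] M [ 0.03 -0.   -0.02] w 0.0546 ff 28.0 q [-0.19  0.77 -0.24  1.81  0.31  0.6  -1.6 ]
```

Request:
{"fn": "servo_tool", "kwargs": {"plan": [[5.4, 0, 0, 0.05, 0, 0, 0], [5.4, 0, 0, 0.1, 0, 0, 0], [5.4, 0, 0, 0.1, 0, 0, 0]]}}

```text
clock: 17.4
position: [0.5736, 0.1504, 0.0169]
tool_rot: [3.141, -0.0, 0.592]
force: [-1.2, 0.1, 5.8]
grip_width: 0.0549
finger_force: 30.2
```

```bash
python3 go.py
```

```text
t 17.4 pos [0.5736 0.1504 0.0169] rpy [ 1.7999e+02 -1.0000e-02  3.3930e+01] F [-1.2  0.1  5.8] M [-0.11  0.45  0.04] w 0.0549 ff 30.2 q [-0.19  0.77 -0.24  1.81  0.31  0.6  -1.6 ]
```

Touchdown at about 6 N. Releasing gradually while following the pad swing.

Request:
{"fn": "servo_tool", "kwargs": {"plan": [[5.7, 0, 0, 0.03, 0, 0, 0], [6.0, 0, 0, 0.1, 0, 0, 0], [6.3, 0, 0, 0.18, 0, 0, 0], [6.5, 0, 0, 0.22, 0, 0, 0], [6.8, 0, 0, 0.25, 0, 0, 0], [7.2, 0, 0, 0.25, 0, 0, 0], [8, 0, 0, 0.25, 0, 0, 0], [8.5, 0, 0, 0.25, 0, 0, 0], [8.5, 0, 0, 0.25, 0, 0, 0]], "force": 20}}

```text
clock: 18.3
position: [0.5735, 0.1503, 0.0141]
tool_rot: [3.142, -0.0, 0.592]
force: [-0.8, 0.6, -0.2]
grip_width: 0.0849
finger_force: 0.0
```

```bash
python3 go.py
```

```text
t 18.3 pos [0.5735 0.1503 0.0141] rpy [180.    -0.    33.94] F [-0.8  0.6 -0.2] M [ 0.    0.   -0.03] w 0.0849 ff 0.0 q [-0.19  0.78 -0.24  1.81  0.31  0.59 -1.6 ]
```

Released cleanly. Going straight up, then back sideways so the camera can see.

Request:
{"fn": "servo_tool", "kwargs": {"plan": [[8.5, 0, 0, -0.5, 0, 0, 0], [8.5, 0, 0, -1.5, 0, 0, 0], [8.5, 0, 0, -3, 0, 0, 0], [8.5, 0, 0, -5, 0, 0, 0], [8.5, 0, 0, -8, 0, 0, 0], [8.5, 0, 0, -11, 0, 0, 0], [8.5, 0, 0, -14, 0, 0, 0], [8.5, 0, 0, -17, 0, 0, 0], [8.5, 0, 0, -19, 0, 0, 0], [8.5, 0, 0, -20, 0, 0, 0]]}}

```text
clock: 19.3
position: [0.574, 0.1505, 0.2173]
tool_rot: [3.141, -0.003, 0.592]
force: [-0.0, 0.3, -0.7]
grip_width: 0.0854
finger_force: 0.0
```

Request:
{"fn": "servo_tool", "kwargs": {"plan": [[8.5, 1, -1.5, 0, 0, 0, 0], [8.5, 3, -4, 0, 0, 0, 0], [8.5, 5, -7, 0, 0, 0, 0], [8.5, 7, -10, 0, 0, 0, 0], [8.5, 8, -12, 0, 0, 0, 0], [8.5, 9, -13, 0, 0, 0, 0], [8.5, 9, -13, 0, 0, 0, 0], [8.5, 9, -13, 0, 0, 0, 0]]}}

```text
clock: 20.1
position: [0.5758, 0.3076, 0.2137]
tool_rot: [3.141, 0.001, 0.592]
force: [0.4, -0.9, -0.1]
grip_width: 0.0851
finger_force: 0.0
```

```bash
python3 go.py; python3 - <<'E'
from workcell import bot
import cv2,numpy as np
from h import *
o=[]
for n,(x,y) in(('scene',(315,120)),('top',(190,165))):
    f=bot.grab_frame(n);o.append(cv2.resize(f['frame'][y:y+100,x:x+100],(400,400),interpolation=cv2.INTER_CUBIC))
    print(n,'expected cap top',proj(f,[.5738,.1503,.051]))
cv2.imwrite('pics/end.png',np.hstack(o))
E
```

```text
t 20.1 pos [0.5758 0.3076 0.2137] rpy [1.7997e+02 5.0000e-02 3.3910e+01] F [ 0.4 -0.9 -0.1] M [-0.01 -0.02  0.04] w 0.0851 ff 0.0 q [-0.37  0.6  -0.33  1.53  0.21  1.05 -1.73]
scene expected cap top [363.53827196 169.63909491]
top expected cap top [234.7065925  210.57093797]
```

View pics/end.png

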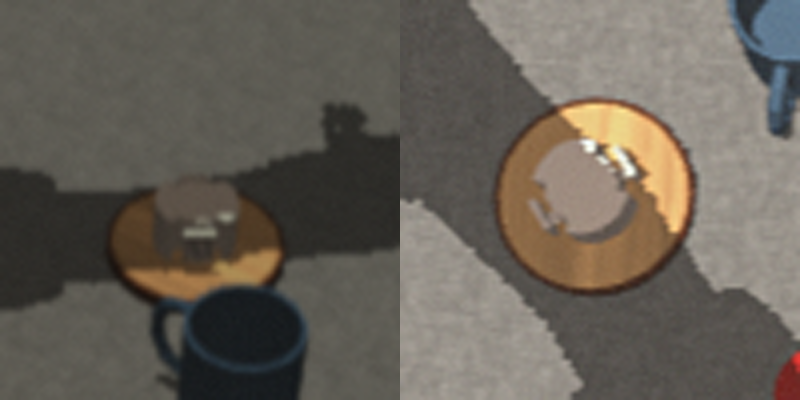

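The cap stands upright in the middle of the slice: its top is at top-view crop (582,188), where (579,182) was expected, and at scene crop (195,200), where (194,198) was expected. The mug and candle haven't moved.

```bash
python3 -c "
from workcell import bot
print(bot.job_done())"
```

```text
the job is handed in; nothing more can be done
None
```

The flask is open: I turned the cap about 79° to its stop, lifted it off, and it now stands upright and released in the middle of the birch slice; the job is handed in, though the hand-in call returned no verdict.

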